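Hang the lab timer on its keyhole stud

ROBOT

A 6-joint arm with a two-finger parallel gripper is mounted at the origin on the work surface. World frame = base frame: x ahead of the robot, y to its left, z up, the work surface at z = 0. Lengths are in m, angles in rad, forces in N, time in s.
With the tool pointing down it reaches from about 0.425 to 1.125 m from the base axis. Payload 14.9 kg.
Tool frame: the origin (TCP) lies at the very end of the fingers, on their centre line; the grasp point (between the pads) lies 19 mm behind it; z points along the fingers, y is the direction in which the jaws open and shut (so a half turn about z gives the same grasp; the last joint's range is limited). The gripper opens to 91 mm and grips with 3 to 60 N. Pads are 32 mm wide; open, the fingers measure 118 mm over their backs; the gripper's body (76 mm by 178 mm) begins 60 mm behind the grasp point.
Start: joints at [1.194, 0.379, 1.734, -0, 1.028, -0.033], TCP at [0.236, 0.659, 0.214] pointing down, gripper open.
Joint ranges: [-2.77, 2.77], [-0.74, 2.19], [0, 2.66], [-1.06, 4.2], [0.31, 2.87], [-3.08, 3.08]. Speed limits (rad/s): [1.89, 1.89, 2.39, 3.14, 3.14, 3.14].

INTERFACE

Orientations are given as a unit quaternion [w, x, y, z].
In Python, from rig import env gives the robot as it stands.
- The arm moves only by the shell command python3 -m crank 'ROWS' [OPENING] [FORCE]. ROWS is JSON, a list that holds one entry, the list of rows, each a list of 4 numbers: the shift along the tool's x, y, z in mm, then the turn about the tool's z in rad. A call has 1 to 20 rows; each row is the pose to reach, as a shift and turn from the pose commanded when the call began, along the tool's axes at that moment; what a row does not reach only later rows make up. A row lasts 1/10 s, in which the tool goes at most 50 mm and 8.59 degrees, less where a joint would pass 70% of its speed; a pose out of reach is approached as far as the arm can. A call with a gripper value outside its range is refused whole. OPENING is the finger opening in mm, from 0 to 91.2, set as the call begins (- or left out, the last holds). The fingers move at their own pace and stop on an object; FORCE is the grip in N (left out, the last holds). Time passes only in rows, so rows that repeat a pose let the fingers close. It gives the time, the measured TCP pose, the force and the opening at its end, in the units of the state.
- env.get_obs(): the state, without advancing time (a new reading comes with each control period).
- env.snapshot(name): name is "scene" or "side" or "wrist"; returns a dict with "image" (400x640x3 uint8, red, green, blue), "depth" (400x640 float32, m along the optical axis (not along the pixel's ray), 0 where there is no reading), "mtx" (3x3 intrinsics, pixels), "distortion" ([k1, k2, p1, p2, k3] as OpenCV has them; the pictures are not rectified), "R" (3x3) and "t" (3): a world point X has camera coordinates R X + t; the wrist camera has in their place "mount" (4x4, takes a point from camera to tool coordinates, whose origin is the TCP and whose axes are the flange's). Camera axes: x right, y down, z forward; pixel columns grow to the right and rows downward; lengths in m; the calibration is good to about 2 mm. A picture is of the moment at which its call begins: read the wrist's pose just before it.
- env.job_done(): hands the job in, once; it reports no verdict.
The state is a dict: "clock": time; "joint_positions": joint angles; "qvel": joint speeds; "effort": joint torques, N m; "ee_pos": TCP position; "orientation": TCP orientation; "ft_force": force on the tool from outside, world axes, zero at the start; "ft_torque": the same for the moment, N m; "grip_width": opening from 0.0 (shut) to 1.0 (fully open).
Only numpy, scipy, OpenCV 4.12 (cv2) and the standard library are available. Lean on these libraries where they do the work, as an engineer would, in place of code of your own. Each camera call takes 0.05 s, during which the arm holds its last target. There are 200 camera calls.

TASK

Hang the timer with the blue keyhole plate on the brass-headed stud of the grey stand: slip the wide part of its keyhole over the stud's head, slide it down until the stud is fully home at the top of the narrow slot, and leave it hanging upright, face outwards. Leave the thermometer with the grey plate and the amber bottle where they stand.

Things in the scene. Friction and masses are not known exactly. Their poses are not given: they have to be found in the camera images.
- timer_mid (a point): Loose timer with upright BLUE plate (72 mm wide, 6 thick): point in the keyhole's wide part (36 wide, 18 below to 6 above), 94 mm above its base. z up, x out of the face. 0.18-0.37 kg. Narrow slot 14 wide, 22 to 40 above. Grasp tab: 36 wide (y), x -3 to +11, 52 to 94 above. White case: 72 wide, x +3 to +43, 94 to 28 below. Starts upright, facing away from the robot within 30 deg.
- stud (a point): Mid-neck of the level headed stud on the fixed grey stand, 160 mm above the counter. x along the stud to its brass head, away from the robot within 25 deg; z up. Neck 8 mm dia, from post face (8 behind) to head (8 ahead; 20 dia, 5 thick). Post 40 wide, top 10 above this point; foot 12 high, 100 wide, to 25 ahead. Timer hung: x the same way, plate on the neck, neck 36 above the timer's point.
- thermometer_mid (a point): Bystander, loose: dial thermometer of the timer's outline and size, but with a GREY plate that has only a 12 mm hole, and a round dial. This point: 94 mm above its base, mid-thickness of the plate; axes as the timer's. The timer and the thermometer stand on either side of the stand, either way round.
- reagent_mid (a point): Bystander: loose amber bottle with a black cap, 56 mm in diameter, 125 mm high, upright beyond the stand; this point is at its centre, half-way up.
Mind the look-alikes: they are no part of the job. Leave any red look-alike of the part that bears timer_mid alone.

How it is judged:
On the way:
1. the wide part of the timer's keyhole is over the stud's head, the plate between head and post (x of stud in the frame of timer_mid between -0.01 and 0.01 m and y of stud in the frame of timer_mid between -0.015 and 0.015 m and z of stud in the frame of timer_mid between -0.018 and 0.02 m), for 0.1 s.
At the end, for the whole second after the job is handed in: The timer hangs by itself: mid-neck within 10 mm of the plate's middle and 8 mm of the slot's centre line, 28 to 42 mm above the centre of the keyhole's wide part (home is 36), upright within 12 degrees; thermometer and bottle within 30 mm of their starts (x of stud in the frame of timer_mid between -0.01 and 0.01 m and y of stud in the frame of timer_mid between -0.008 and 0.008 m and z of stud in the frame of timer_mid between 0.028 and 0.042 m and angle between timer_mid's own z axis and vertical below 0.22 rad and distance of each of thermometer_mid, reagent_mid from where it was at the start of the episode below 0.03 m); the robot touches nothing.
It fails at once if the thermometer is knocked or moved by more than 30 mm (distance of thermometer_mid from where it was at the start of the episode above 0.03 m).
It fails at once if the amber bottle is knocked or moved by more than 30 mm (distance of reagent_mid from where it was at the start of the episode above 0.03 m).
It also fails if it takes over 43 s, if anything falls off the work surface, if the arm or the gripper's body presses on something with over 40 N, if the wrist force passes 120 N, or if a joint passes its speed limit or range.

## Working session

There is one attempt and no reset: what is moved stays moved. The work goes in short steps, Python scripts to look and compute and a shell command to move; the robot and the scene stay as the last step left them, time stands still between calls to the robot, and variables do not carry over. Pictures are saved under pics/ and viewed, about 8 in all and at most 12, crops included, and the job is handed in when it is done.

```bash
ls; mkdir -p pics; cat > h.py <<'E'
from rig import env
import numpy as np, cv2
from scipy.spatial.transform import Rotation as Ro
def snap(n):
    o=env.get_obs(); s=env.snapshot(n)
    if 'mount' in s:
        q=np.array(o['orientation']); T=np.eye(4); T[:3,:3]=Ro.from_quat(q[[1,2,3,0]]).as_matrix(); T[:3,3]=o['ee_pos']
        M=np.linalg.inv(T@np.array(s['mount'])); s['R']=M[:3,:3]; s['t']=M[:3,3]
    s['R']=np.array(s['R']);s['t']=np.array(s['t']);s['mtx']=np.array(s['mtx']);s['distortion']=np.array(s['distortion'])
    return s
def save(s,f,crop=None,k=1):
    im=s['image'][...,::-1]
    if crop: im=im[crop[1]:crop[3],crop[0]:crop[2]]
    cv2.imwrite('pics/'+f,cv2.resize(im,None,fx=k,fy=k,interpolation=cv2.INTER_CUBIC))
def rays(s,px):
    u=cv2.undistortPoints(np.float64(px).reshape(-1,1,2),s['mtx'],s['distortion']).reshape(-1,2)
    return -s['R'].T@s['t'], np.c_[u,np.ones(len(u))]@s['R']   # world dirs with cam z=1
def cloud(s,mask):
    v,u=np.nonzero(mask&(s['depth']>0)); c,d=rays(s,np.c_[u,v]); return c+d*s['depth'][v,u][:,None]
def onplane(s,px,n,d):
    c,r=rays(s,px); return c+r*((d-c@n)/(r@n))[:,None]
def tri(s1,p1,s2,p2):
    c1,d1=rays(s1,[p1]);c2,d2=rays(s2,[p2]);d1,d2=d1[0],d2[0]
    a=np.linalg.lstsq(np.c_[d1,-d2],c2-c1,rcond=None)[0]; A=c1+a[0]*d1;B=c2+a[1]*d2
    return (A+B)/2,np.linalg.norm(A-B)
def proj(s,X):
    return cv2.projectPoints(np.float64(X).reshape(-1,1,3),cv2.Rodrigues(s['R'])[0],s['t'],s['mtx'],s['distortion'])[0].reshape(-1,2)
E
python3 - <<'E'
from h import *
print(env.get_obs())
ims=[]
for n in ['scene','side','wrist']:
    s=snap(n); np.save(f'{n}0.npy',s,allow_pickle=True); print(n,(-s['R'].T@s['t']).round(3),s['R'][2].round(2)); save(s,n+'0.png')
    ims.append(s['image'][...,::-1])
cv2.imwrite('pics/two.png',cv2.resize(np.vstack(ims[:2]),(800,1000))[:, :])
E
```

```text
pics
{'clock': 0.0, 'joint_positions': array([ 1.19369782e+00,  3.79437643e-01,  1.73480416e+00, -1.29439799e-05,
        1.02848257e+00, -3.33006814e-02]), 'qvel': array([-0.00108279,  0.00231125,  0.00086917, -0.00147419, -0.0004687 ,
       -0.00038628]), 'effort': array([ 2.25406751e-03, -7.63725328e+01, -4.34364688e+01,  6.51173433e-02,
        4.25052387e-02, -7.14728253e-05]), 'ee_pos': array([0.23580281, 0.65865165, 0.21325634]), 'orientation': array([-1.09876147e-04,  1.71050260e-01,  9.85262142e-01, -5.55118926e-04]), 'ft_force': array([-0.56127642,  1.38841001, -0.64739391]), 'ft_torque': array([-0.00967758, -0.03801875,  0.10389589]), 'grip_width': 0.9976329408985095}
scene [1.22  0.766 0.822] [-0.5  -0.63 -0.59]
side [ 0.242 -0.455  0.711] [ 0.43  0.53 -0.74]
wrist [0.164 0.685 0.385] [ 0.26 -0.09 -0.96]
```

View pics/scene0.png

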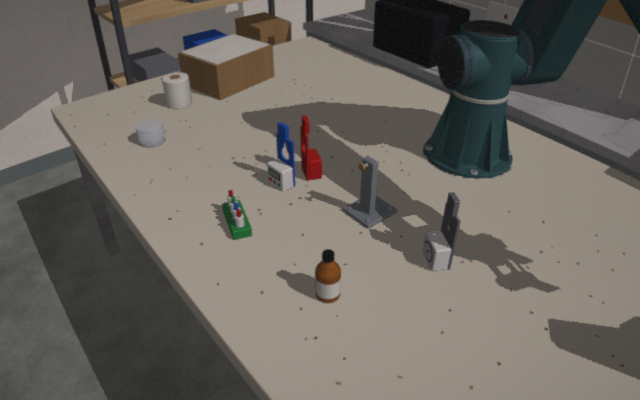

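View pics/side0.png

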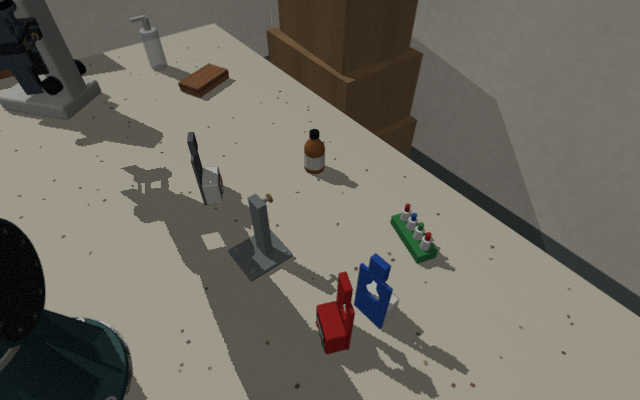

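The scene view shows the blue timer at about (285,160), its red look-alike at (310,150), the stand at (370,190), the grey thermometer at (445,235) and the bottle at (328,278). In the side view, blue is at (375,290), red at (338,315), the stand at (260,235), the thermometer at (205,170) and the bottle at (314,152).
Things that could be taken for the target (scene pixels): blue keyhole plate (285,160), red one (310,150), grey thermometer (445,235). I choose the blue one and will check it with a crop.

```bash
python3 - <<'E'
from h import *
S={n:np.load(n+'0.npy',allow_pickle=True).item() for n in ['scene','side']}
box={'scene':(265,110,325,200),'side':(310,240,420,360)}
stb={'scene':(335,145,400,230),'side':(225,185,300,285)}
def inb(b):
    m=np.zeros((400,640),bool); m[b[1]:b[3],b[0]:b[2]]=1; return m
for n,s in S.items():
    im=s['image'].astype(int); r,g,b=im[...,0],im[...,1],im[...,2]; h=cv2.cvtColor(s['image'],cv2.COLOR_RGB2HSV).astype(int)
    blue=(b>1.6*r)&(b>1.5*g)&(b>50)&inb(box[n]); red=(r>1.8*g)&(r>1.8*b)&(r>50)&inb(box[n])
    brass=(h[...,0]>10)&(h[...,0]<30)&(h[...,1]>110)&inb(stb[n])&(r>60)
    for nm,m in [('blue',blue),('red',red),('brass',brass)]:
        P=cloud(s,m); print(n,nm,m.sum(),len(P)); 
        if len(P)<3: continue
        v,u=np.nonzero(m); print('  px',u.mean().round(1),v.mean().round(1),u.min(),u.max(),v.min(),v.max(),'med',np.median(P,0).round(4),'p2',np.percentile(P,2,0).round(3),'p98',np.percentile(P,98,0).round(3))
    P=cloud(s,blue)
    # vertical main plane by RANSAC in xy
    rng=np.random.default_rng(0);best=(0,)
    for _ in range(2000):
        a,c=P[rng.choice(len(P),2,False)][:,:2]; d=a-c
        if np.linalg.norm(d)<.02: continue
        nn=np.array([-d[1],d[0]])/np.linalg.norm(d); i=abs((P[:,:2]-a)@nn)<.003
        if i.sum()>best[0]: best=(i.sum(),i)
    Q=P[best[1]]; m=Q.mean(0); w,V=np.linalg.eigh(np.cov((Q-m)[:,:2].T)); nn=V[:,0]*np.sign(V[0,0]); print('  plate normal yaw',np.degrees(np.arctan2(nn[1],nn[0])),best[0],'at',m.round(4),'spread',w**.5, 'along range',np.percentile((Q-m)[:,:2]@V[:,1],[1,99]))
    # stand
    m=inb(stb[n])&(h[...,1]<70)&(r<125); P=cloud(s,m); Z=P[:,2]
    up=P[(Z>.03)&(Z<.18)]; print('  post n',len(up),'med',np.median(up,0).round(4),'top',np.percentile(Z,99.5))
    if len(up)>20:
        rect=cv2.minAreaRect(np.float32(up[:,:2]*1000)); print('  rect',rect)
    ft=P[(Z>.008)&(Z<.017)]; print('  foot',len(ft),cv2.minAreaRect(np.float32(ft[:,:2]*1000)) if len(ft)>5 else '')
a=S['scene']['image'][100:240,250:420,::-1];b=S['side']['image'][180:360,220:420,::-1]
a=cv2.resize(a,(480,395),interpolation=3);b=cv2.resize(b,(439,395),interpolation=3)
c=np.hstack([a,b]);cv2.imwrite('pics/crop.png',cv2.resize(c,(800,int(395*800/c.shape[1]))))
E
```

```text
scene blue 494 492
  px 285.3 145.2 277 294 122 185 med [ 0.5489 -0.224   0.1278] p2 [ 0.541 -0.266  0.029] p98 [ 0.559 -0.199  0.188]
scene red 790 783
  px 309.0 154.4 269 321 115 180 med [ 0.4823 -0.2055  0.0641] p2 [ 0.44  -0.255  0.001] p98 [ 0.5   -0.182  0.188]
scene brass 33 33
  px 361.5 166.5 359 364 163 170 med [0.4994 0.0257 0.1619] p2 [0.493 0.019 0.153] p98 [0.502 0.036 0.169]
  plate normal yaw 4.187078539381468 298 at [ 0.5478 -0.2278  0.1089] spread [0.00156334 0.0228981 ] along range [-0.03949847  0.02998664]
  post n 757 med [0.4775 0.0326 0.1067] top 0.1697582692012134
  rect ((472.8014831542969, 25.487892150878906), (40.19198226928711, 44.450138092041016), 27.66913604736328)
  foot 693 ((458.0690612792969, 24.715816497802734), (111.50019836425781, 102.99693298339844), 0.5472339987754822)
side blue 1635 1627
  px 373.6 289.9 355 391 254 328 med [ 0.5426 -0.2412  0.1069] p2 [ 0.54  -0.272  0.008] p98 [ 0.552 -0.205  0.189]
side red 1851 1841
  px 337.3 317.7 316 354 272 353 med [ 0.466  -0.2391  0.0672] p2 [ 0.431 -0.264  0.01 ] p98 [ 0.488 -0.193  0.189]
side brass 20 20
  px 269.5 196.8 267 272 194 200 med [0.495  0.0183 0.1675] p2 [0.494 0.013 0.161] p98 [0.498 0.026 0.171]
  plate normal yaw 3.58895518899301 1485 at [ 0.5425 -0.24    0.0974] spread [0.00103366 0.0202691 ] along range [-0.03282538  0.03592769]
  post n 871 med [0.4614 0.0084 0.1225] top 0.17140110751664797
  rect ((477.62359619140625, 22.00177574157715), (41.387325286865234, 40.62864303588867), 0.08348686993122101)
  foot 1455 ((455.70404052734375, 22.384601593017578), (110.3636474609375, 101.214599609375), 0.21586158871650696)
```

View pics/crop.png

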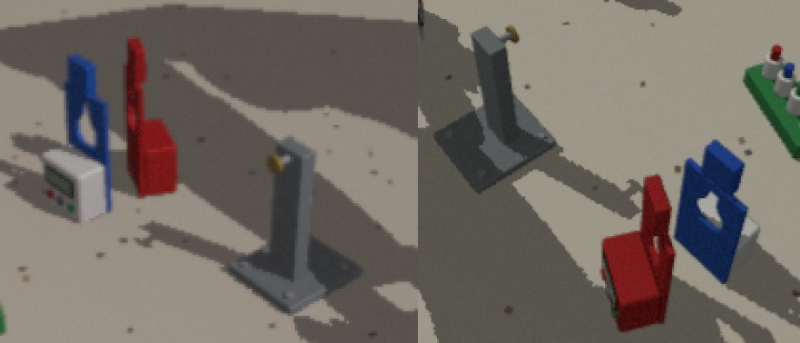

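The crop confirms it: the blue plate has the keyhole and a white case facing away, the red look-alike is about 40 mm nearer the robot, and the brass head is on the grey post. I'll triangulate the key points and get the first shift.

```bash
cat >> h.py <<'E'
def delta(target,yaw):  # world TCP target, tool-x heading (deg) -> row from current measured pose
    o=env.get_obs(); q=np.array(o['orientation']); R=Ro.from_quat(q[[1,2,3,0]]).as_matrix()
    y0=np.degrees(np.arctan2(R[1,0],R[0,0])); t=-((yaw-y0+180)%360-180)
    print('clock',o['clock'],'tcp',np.round(o['ee_pos'],4),'yaw',y0.round(2),'grip',o['grip_width'],'F',np.round(o['ft_force'],1))
    print('row mm',(R.T@(np.array(target)-o['ee_pos'])*1000).round(1),'turn',np.radians(t).round(4))
E
python3 - <<'E'
from h import *
a,b=[np.load(n+'0.npy',allow_pickle=True).item() for n in ['scene','side']]
print('head',tri(a,(361.5,166.5),b,(269.5,196.8)))
for n,s,bx in [('scene',a,(305,245,350,305)),('side',b,(295,125,335,180))]:
    P=cloud(s,np.pad(np.ones((bx[3]-bx[1],bx[2]-bx[0]),bool),((bx[1],400-bx[3]),(bx[0],640-bx[2])))); P=P[P[:,2]>.02]; print('bottle',np.percentile(P,[2,50,98],axis=0).round(3))
s=b;P=cloud(s,np.pad(np.ones((80,40),bool),((128,192),(185,415)))); P=P[P[:,2]>.02]; print('thermo',np.percentile(P,[2,50,98],axis=0).round(3))
w=np.load('wrist0.npy',allow_pickle=True).item();print(w['mtx'],np.array(w['mount']).round(3))
delta([.46,-.11,.36],183)
E
```

```text
head (array([0.49822934, 0.02477418, 0.16028954]), np.float64(0.00087286942549291))
bottle [[0.719 0.172 0.023]
 [0.747 0.196 0.077]
 [0.764 0.212 0.125]]
bottle [[0.706 0.154 0.023]
 [0.722 0.169 0.075]
 [0.753 0.193 0.126]]
thermo [[0.427 0.222 0.023]
 [0.451 0.249 0.067]
 [0.491 0.293 0.188]]
[[282.25238128   0.         322.42796863]
 [  0.         282.25238128 199.81908792]
 [  0.           0.           1.        ]] [[-0.001 -0.962 -0.274  0.076]
 [ 1.    -0.001 -0.     0.001]
 [ 0.    -0.274  0.962 -0.171]
 [ 0.     0.     0.     1.   ]]
clock 0.15 tcp [0.2358 0.6588 0.2135] yaw 160.3 grip 1.0019144322567217 F [ 0.3 -0.1 -0.4]
row mm [-470.2 -648.3 -146. ] turn -0.3962
```

```bash
python3 -m crank '[[[0,0,-50,0],[0,0,-100,0],[0,0,-146,0],[-30,-40,-146,0],[-60,-80,-146,0],[-470,-648,-146,-0.396],[-470,-648,-146,-0.396],[-470,-648,-146,-0.396],[-470,-648,-146,-0.396],[-470,-648,-146,-0.396],[-470,-648,-146,-0.396],[-470,-648,-146,-0.396],[-470,-648,-146,-0.396],[-470,-648,-146,-0.396],[-470,-648,-146,-0.396],[-470,-648,-146,-0.396],[-470,-648,-146,-0.396],[-470,-648,-146,-0.396],[-470,-648,-146,-0.396],[-470,-648,-146,-0.396]]]' 90; python3 - <<'E'
from h import *
delta([.46,-.11,.36],183)
s=snap('wrist');np.save('w1.npy',s,allow_pickle=True);save(s,'w1.png')
E
```

```text
clock: 2.15
ee_pos: [0.4607, -0.1138, 0.3597]
orientation: [-0.0, -0.024, 1.0, -0.0]
ft_force: [-0.8, 0.3, 0.4]
grip_width: 0.985
clock 2.15 tcp [ 0.4607 -0.1138  0.3597] yaw -177.27 grip 0.9850879221575196 F [-0.8  0.3  0.4]
row mm [ 0.5  3.8 -0.3] turn -0.0047
```

View pics/w1.png

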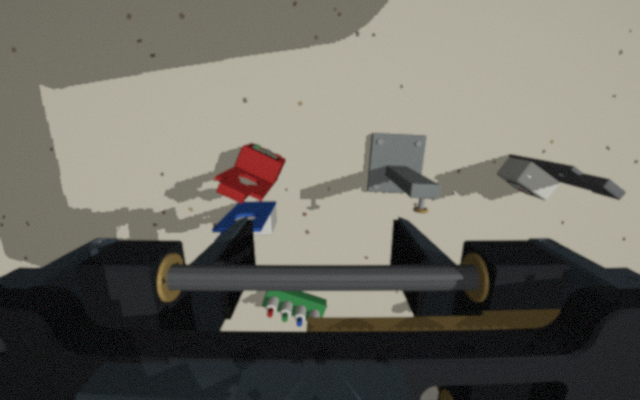

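The wrist view shows the blue plate at (245,217), red at (252,170), the stand's foot from (370,133) to (425,190), the brass head at (421,208), and the thermometer at far right (560,178).

```bash
python3 - <<'E'
from h import *
s=np.load('w1.npy',allow_pickle=True).item()
im=s['image'].astype(int); r,g,b=im[...,0],im[...,1],im[...,2]; h=cv2.cvtColor(s['image'],cv2.COLOR_RGB2HSV).astype(int)
def box(x0,y0,x1,y1):
    m=np.zeros((400,640),bool); m[y0:y1,x0:x1]=1; return m
blue=(b>1.6*r)&(b>1.4*g)&(b>40)&box(200,190,290,240)
P=cloud(s,blue);print('blue',len(P),np.percentile(P,[1,50,99],axis=0).round(4).tolist())
for z0,z1 in [(.17,.2),(.182,.195),(.05,.14)]:
    Q=P[(P[:,2]>z0)&(P[:,2]<z1)]; print(z0,len(Q))
    if len(Q)>10: print(cv2.minAreaRect(np.float32(Q[:,:2]*1000)),Q.min(0).round(4),Q.max(0).round(4))
brass=(h[...,0]>10)&(h[...,0]<28)&(h[...,1]>100)&box(405,195,440,220)
P=cloud(s,brass);v,u=np.nonzero(brass);print('brass',len(P),u.mean(),v.mean(),np.percentile(P,[2,50,98],axis=0).round(4).tolist())
a=np.load('scene0.npy',allow_pickle=True).item();bb=np.load('side0.npy',allow_pickle=True).item()
print(tri(a,(361.5,166.5),s,(u.mean(),v.mean())),tri(bb,(269.5,196.8),s,(u.mean(),v.mean())))
P=cloud(s,box(355,120,450,225))
for z0,z1 in [(.006,.018),(.16,.18)]:
    Q=P[(P[:,2]>z0)&(P[:,2]<z1)]; print('stand',z0,len(Q),cv2.minAreaRect(np.float32(Q[:,:2]*1000)))
red=(r>1.8*g)&(r>1.8*b)&(r>40)&box(200,130,300,215)
P=cloud(s,red);print('red',np.percentile(P,[1,50,99],axis=0).round(3).tolist())
Q=P[P[:,2]>.15];print('redtop',len(Q),Q.min(0).round(3),Q.max(0).round(3))
for n,s2,bx,z in [('scene',a,(265,110,325,200),.17),('side',bb,(310,240,420,360),.17)]:
    im=s2['image'].astype(int); r,g,b=im[...,0],im[...,1],im[...,2]
    P=cloud(s2,(b>1.6*r)&(b>1.5*g)&(b>50)&box(*bx)); Q=P[(P[:,2]>.15)]; print(n,len(Q),cv2.minAreaRect(np.float32(Q[:,:2]*1000)),Q[:,2].max())
E
```

```text
blue 909 [[0.4468, -0.2697, 0.0185], [0.5428, -0.2377, 0.0795], [0.5485, -0.1605, 0.3777]]
0.17 0
0.182 0
0.05 593
((547.0336303710938, -235.98080444335938), (13.654716491699219, 69.9565200805664), 6.376317977905273) [ 0.5396 -0.2714  0.05  ] [ 0.5567 -0.2016  0.14  ]
brass 28 420.2142857142857 209.85714285714286 [[0.4942, 0.0145, 0.1638], [0.4954, 0.0199, 0.1691], [0.497, 0.0278, 0.1708]]
(array([0.49770165, 0.02397475, 0.15976117]), np.float64(0.0012164786401911716)) (array([0.4973669 , 0.0224571 , 0.16259172]), np.float64(0.00018578810061030401))
stand 0.006 2393 ((456.60601806640625, 22.004606246948242), (108.6363525390625, 99.66688537597656), 0.5460587739944458)
stand 0.16 614 ((478.19329833984375, 22.52518653869629), (41.36748504638672, 39.27313995361328), 0.8193129301071167)
red [[0.435, -0.261, 0.038], [0.471, -0.224, 0.068], [0.493, -0.185, 0.189]]
redtop 533 [ 0.465 -0.246  0.15 ] [ 0.49  -0.212  0.191]
scene 158 ((552.133544921875, -234.50315856933594), (17.754589080810547, 37.87648391723633), 3.831737995147705) 0.19136187095735058
side 390 ((547.6267700195312, -237.58700561523438), (14.04106616973877, 34.62660598754883), 4.2142205238342285) 0.19089751578357905
```

```bash
python3 - <<'E'
from h import *
delta([.5495,-.2365,.23],184)
E
```

```text
clock 2.2 tcp [ 0.4601 -0.1117  0.3595] yaw -177.24 grip 0.9896128956235312 F [-0.3  0.2  0.1]
row mm [ -83.4 -129.   129.4] turn -0.0216
```

```bash
python3 -m crank '[[[-83,-129,0,-0.022],[-83,-129,0,-0.022],[-83,-129,0,-0.022],[-83,-129,0,-0.022],[-83,-129,130,-0.022],[-83,-129,130,-0.022],[-83,-129,130,-0.022],[-83,-129,130,-0.022]]]'; python3 - <<'E'
from h import *
s=snap('side')
delta([.5495,-.2365,.154],184)
save(s,'s2.png',(290,130,500,340),2.5)
s=snap('wrist');np.save('w2.npy',s,allow_pickle=True)
im=s['image'].astype(int); r,g,b=im[...,0],im[...,1],im[...,2]
P=cloud(s,(b>1.6*r)&(b>1.4*g)&(b>40)); 
P=P[(abs(P[:,0]-.55)<.03)&(abs(P[:,1]+.237)<.05)]; print(len(P))
for z0,z1 in [(.15,.2),(.02,.14)]:
    Q=P[(P[:,2]>z0)&(P[:,2]<z1)]; print(len(Q)); 
    if len(Q)>5: print(cv2.minAreaRect(np.float32(Q[:,:2]*1000)),np.percentile(Q,[2,98],axis=0).round(4).tolist())
E
```

```text
clock: 3.0
ee_pos: [0.5473, -0.2313, 0.226]
orientation: [-0.003, -0.038, 0.999, 0.002]
ft_force: [-0.9, -0.1, -0.2]
grip_width: 0.985
clock 3.05 tcp [ 0.5488 -0.2322  0.229 ] yaw -175.68 grip 0.9844198644738856 F [-0.2  0.9  1. ]
row mm [-0.6 -4.4 75. ] turn 0.0055
2714
1116
((548.673583984375, -236.80548095703125), (13.393614768981934, 35.10893630981445), 3.481015205383301) [[0.5416, -0.2533, 0.1522], [0.5542, -0.2211, 0.1896]]
1217
((547.5015869140625, -237.47439575195312), (11.028031349182129, 68.74179077148438), 3.2417914867401123) [[0.5406, -0.2708, 0.0231], [0.5473, -0.2049, 0.1389]]
```

View pics/s2.png

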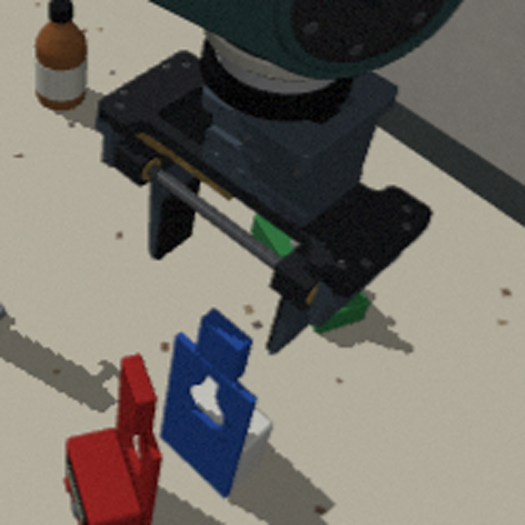

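The side crop shows the open jaws above the blue tab at (225,330) and the red look-alike clear in front of them. Descending now.

```bash
python3 -m crank '[[[0,-2,38,0],[0,-2,60,0.005],[0,-2,75,0.005],[0,-2,75,0.005],[0,-2,75,0.005],[0,-2,75,0.005]]]'; python3 - <<'E'
from h import *
delta([.549,-.2368,.154],183.5)
E
```

```text
clock: 3.7
ee_pos: [0.5507, -0.2363, 0.1567]
orientation: [0.001, -0.035, 0.999, -0.001]
ft_force: [0.1, -1.1, 0.1]
grip_width: 0.988
clock 3.7 tcp [ 0.5507 -0.2363  0.1567] yaw -176.03 grip 0.9878967750653315 F [ 0.1 -1.1  0.1]
row mm [ 1.8 -0.4  2.7] turn 0.0083
```

```bash
python3 -m crank '[[[1,0,1,0.008],[1,0,1,0.008],[1,0,1,0.008],[1,0,1,0.008],[1,0,1,0.008],[1,0,1,0.008],[1,0,1,0.008],[1,0,1,0.008],[1,0,1,0.008],[1,0,1,0.008]]]' 0 50;  python3 -m crank '[[[0,0,-5,0],[0,0,-15,0],[0,0,-30,0],[0,0,-60,0],[0,0,-75,0],[0,0,-75,0],[0,0,-75,0],[0,0,-75,0]]]'; python3 - <<'E'
from h import *
delta([.55,-.237,.23],183.5)
s=snap('side'); save(s,'s3.png',(290,130,500,340),2.5)
E
```

```text
clock: 4.7
ee_pos: [0.5487, -0.236, 0.1539]
orientation: [-0.0, -0.031, 1.0, 0.0]
ft_force: [-1.0, -1.2, -1.5]
grip_width: 0.39
clock: 5.5
ee_pos: [0.5482, -0.2357, 0.2278]
orientation: [-0.001, -0.031, 1.0, 0.0]
ft_force: [0.4, -0.3, -2.9]
grip_width: 0.39
clock 5.5 tcp [ 0.5482 -0.2357  0.2278] yaw -176.5 grip 0.3895404383731432 F [ 0.4 -0.3 -2.9]
row mm [-1.7 -1.4 -2.2] turn 0.0001
```

View pics/s3.png

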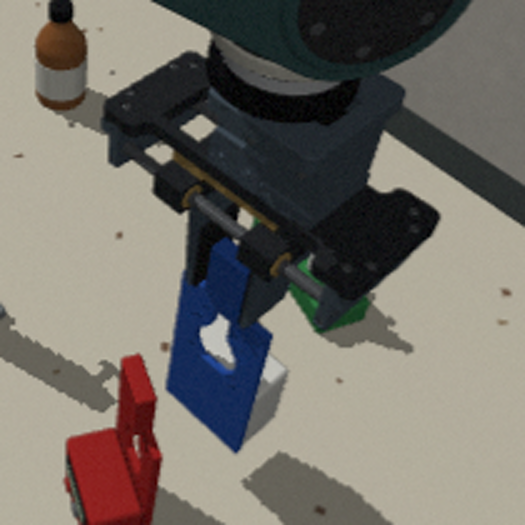

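Held: the opening is 35.6 mm and the plate hangs upright. Carrying it to a point ahead of the stud.

```bash
python3 -m crank '[[[-3,30,0,0],[-3,70,0,0.02],[-3,110,0,0.04],[-3,150,2,0.052],[-3,190,2,0.052],[-3,225,2,0.052],[-3,250,2,0.052],[-3,258,2,0.052],[-3,258,2,0.052],[-3,258,2,0.052],[-3,258,2,0.052],[-3,258,2,0.052],[-3,258,2,0.052]]]'; cat > m.py <<'E'
from h import *
delta([.5255,.0225,.217],180.5)
def box(x0,y0,x1,y1):
    m=np.zeros((400,640),bool); m[y0:y1,x0:x1]=1; return m
S={}
for n in ['side','scene','wrist']:
    s=S[n]=snap(n); im=s['image'].astype(int); r,g,b=im[...,0],im[...,1],im[...,2]
    o=env.get_obs()['ee_pos']
    P=cloud(s,(b>1.6*r)&(b>1.4*g)&(b>40)); P=P[(abs(P[:,0]-o[0])<.04)&(abs(P[:,1]-o[1])<.06)]
    if len(P)<50: print(n,len(P)); continue
    Q=P[P[:,2]<o[2]-.015]  # plate below the pads
    rng=np.random.default_rng(0);best=(0,)
    for _ in range(1500):
        t=Q[rng.choice(len(Q),3,False)]; nn=np.cross(t[1]-t[0],t[2]-t[0]); L=np.linalg.norm(nn)
        if L<2e-4: continue
        i=abs((Q-t[0])@nn/L)<.0025
        if i.sum()>best[0]: best=(i.sum(),i)
    Q=Q[best[1]]; c=Q.mean(0); w,V=np.linalg.eigh(np.cov((Q-c).T)); k=V[:,0]*np.sign(V[0,0])
    print(n,len(P),best[0],'yaw',np.degrees(np.arctan2(k[1],k[0])).round(2),'nz deg',np.degrees(np.arcsin(k[2])).round(2),'c',c.round(4),'range',np.percentile(Q,[.5,99.5],axis=0).round(4).tolist(),'top',P[:,2].max().round(4))
    # face x under the TCP line at stud height
    print('   face x at (y=.0225,z=.16):',(c[0]-(k[1]*(.0225-c[1])+k[2]*(.16-c[2]))/k[0]).round(4))
E
cat > m2.py <<'E'
from m import *
E
python3 - <<'E'
from m import *
a=S['side']['image'][120:320,170:370,::-1]; b=S['scene']['image'][60:260,260:460,::-1]
cv2.imwrite('pics/st.png',cv2.resize(np.hstack([a,b]),(800,400),interpolation=3))
E
```

```text
clock: 6.85
ee_pos: [0.5361, 0.0211, 0.2269]
orientation: [-0.0, -0.004, 1.0, -0.0]
ft_force: [0.6, -0.0, -3.2]
grip_width: 0.393
clock 6.85 tcp [0.5361 0.0211 0.2269] yaw -179.52 grip 0.3926201998582748 F [ 0.6 -0.  -3.2]
row mm [10.5  1.5  9.9] turn -0.0004
side 992 738 yaw 0.6 nz deg -0.11 c [0.5296 0.0161 0.1439] range [[0.5281, -0.0156, 0.0781], [0.5329, 0.0537, 0.2109]] top 0.3113
   face x at (y=.0225,z=.16): 0.5295
scene 644 382 yaw 0.96 nz deg -0.59 c [0.5357 0.0283 0.171 ] range [[0.5323, -0.0095, 0.0812], [0.5384, 0.0604, 0.2114]] top 0.2664
   face x at (y=.0225,z=.16): 0.5356
wrist 5275 2418 yaw 0.26 nz deg -0.03 c [0.5297 0.0206 0.1557] range [[0.5291, -0.0137, 0.0874], [0.5328, 0.0553, 0.2113]] top 0.3206
   face x at (y=.0225,z=.16): 0.5297
```

View pics/st.png

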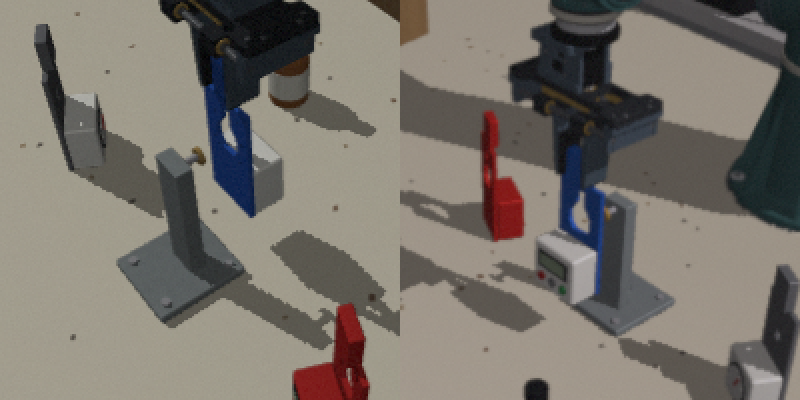

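The side half (left) shows the plate level with the stud, ahead of the brass head at (198,156). The scene half (right) shows the head at (608,212) seen through the keyhole. Aligning y and z first, then pushing on in x.

```bash
python3 -m crank '[[[0,2,5,0],[0,2,9,0],[0,2,9,0],[0,2,9,0],[0,2,9,0],[0,2,9,0]]]'; python3 - <<'E'
from h import *
delta([.4903,.0228,.217],180.5)
s=snap('scene'); a=s['image'][100:200,310:410,::-1]
im=s['image'].astype(int); r,g,b=im[...,0],im[...,1],im[...,2]
# project expected keyhole wide-part outline & head at current pose
o=env.get_obs()['ee_pos']; mid=np.array([o[0]-.0036+.003,o[1],o[2]-.060])
k=proj(s,[mid+[0,y,z] for y,z in [(-.018,-.018),(.018,-.018),(.018,.006),(-.018,.006)]]); 
# head ring shifted along x into the plate plane
t=np.linspace(0,6.28,24); hd=proj(s,np.c_[np.full(24,mid[0]),.0228+.01*np.cos(t),.16+.01*np.sin(t)])
a=cv2.resize(a,(600,600),interpolation=3)
for q,c in [(k,(0,255,0)),(hd,(0,0,255))]: cv2.polylines(a,[np.int32((q-[310,100])*6+3)],True,c,1)
cv2.imwrite('pics/kh.png',a)
E
```

```text
clock: 7.6
ee_pos: [0.5361, 0.0237, 0.218]
orientation: [0.0, -0.005, 1.0, 0.0]
ft_force: [1.0, -0.2, -2.8]
grip_width: 0.392
clock 7.6 tcp [0.5361 0.0237 0.218 ] yaw -179.47 grip 0.3922752596757984 F [ 1.  -0.2 -2.8]
row mm [45.8 -0.5  1. ] turn 0.0004
```

View pics/kh.png

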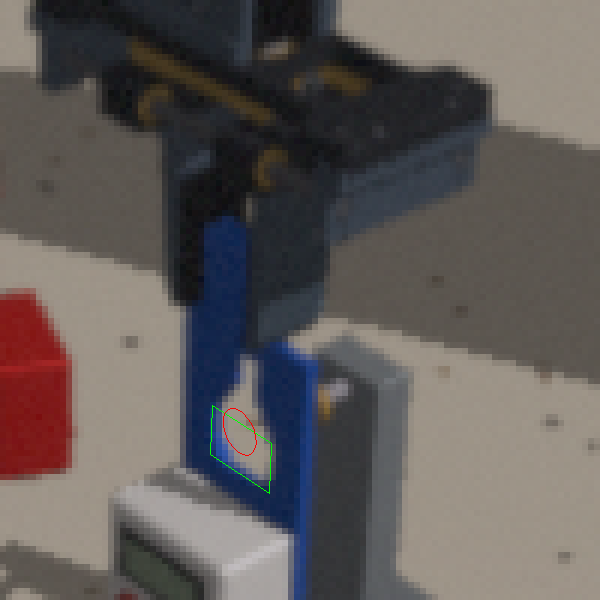

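The overlay shows the keyhole's wide part (green, 240,450) where predicted, with the head's outline (red, 240,432) inside it. Pushing on.

```bash
python3 -m crank '[[[8,-1,0,0],[16,-1,0,0],[23,-1,0,0],[30,-1,0,0],[36,-1,0,0],[41,-1,0,0],[45,-1,0,0],[46,-1,0,0],[46,-1,0,0],[46,-1,0,0],[46,-1,0,0],[46,-1,0,0]]]'; python3 - <<'E'
from m import *
a=S['side']['image'][120:320,170:370,::-1]; b=S['scene']['image'][100:250,290:440,::-1]
cv2.imwrite('pics/in.png',np.hstack([cv2.resize(a,(400,400),interpolation=3),cv2.resize(b,(400,400),interpolation=3)]))
E
```

```text
clock: 8.85
ee_pos: [0.4901, 0.0223, 0.2179]
orientation: [-0.0, -0.005, 1.0, -0.0]
ft_force: [-0.1, 0.3, -3.5]
grip_width: 0.39
clock 8.85 tcp [0.4901 0.0223 0.2179] yaw -179.47 grip 0.39042104718500775 F [-0.1  0.3 -3.5]
row mm [-35.4  -0.1   0.9] turn 0.0004
side 660 461 yaw 1.09 nz deg -0.04 c [0.484  0.0063 0.1461] range [[0.4825, -0.0147, 0.0671], [0.4877, 0.0541, 0.2025]] top 0.2774
   face x at (y=.0225,z=.16): 0.4837
scene 646 375 yaw -0.19 nz deg -0.66 c [0.4897 0.029  0.1632] range [[0.4864, -0.0106, 0.0721], [0.4923, 0.0615, 0.2023]] top 0.255
   face x at (y=.0225,z=.16): 0.4896
wrist 4325 1529 yaw 0.23 nz deg 0.04 c [0.4837 0.0206 0.166 ] range [[0.4831, -0.0131, 0.0767], [0.487, 0.0564, 0.2027]] top 0.3111
   face x at (y=.0225,z=.16): 0.4837
```

View pics/in.png

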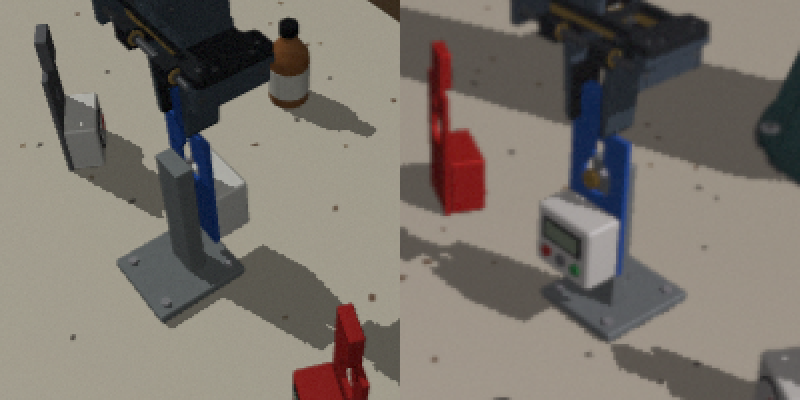

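The scene half shows the brass head (593,178) out in front of the blue plate, with no contact force. Sliding down.

```bash
python3 -m crank '[[[0,0,4,0],[0,0,8,0],[0,0,12,0],[0,0,16,0],[0,0,20,0],[0,0,24,0],[0,0,27,0],[0,0,29,0],[0,0,30,0],[0,0,30,0],[0,0,30,0]]]'; python3 -m crank '[[[0,0,1,0],[0,0,2,0],[0,0,2.5,0],[0,0,3,0],[0,0,3,0],[0,0,3,0]]]'
```

```text
clock: 10.1
ee_pos: [0.4901, 0.0223, 0.1881]
orientation: [0.0, -0.005, 1.0, -0.0]
ft_force: [0.2, -0.3, -2.8]
grip_width: 0.392
clock: 10.7
ee_pos: [0.49, 0.0223, 0.1849]
orientation: [0.0, -0.005, 1.0, -0.0]
ft_force: [-0.1, -0.1, -3.6]
grip_width: 0.388
```

```bash
python3 -m crank '[[[0,0,0.5,0],[0,0,1,0],[0,0,1,0],[0,0,1,0]]]'; python3 -m crank '[[[0,0,0.5,0],[0,0,1,0],[0,0,1,0],[0,0,1,0]]]'
```

```text
clock: 11.1
ee_pos: [0.49, 0.0222, 0.1839]
orientation: [-0.0, -0.005, 1.0, -0.0]
ft_force: [0.5, 0.1, -2.6]
grip_width: 0.389
clock: 11.5
ee_pos: [0.4902, 0.0223, 0.1833]
orientation: [0.0, -0.005, 1.0, -0.0]
ft_force: [-2.6, -0.4, 5.2]
grip_width: 0.394
```

The wrist force Fz rose from -3 to +5 N, so the slot top is on the neck. Releasing.

```bash
python3 -m crank '[[[0,0,-0.5,0],[0,0,-0.5,0],[0,0,-0.5,0],[0,0,-0.5,0],[0,0,-0.5,0],[0,0,-0.5,0],[0,0,-0.5,0],[0,0,-0.5,0]]]' 70 ; python3 -m crank '[[[0,0,-10,0],[0,0,-25,0],[0,0,-50,0],[0,0,-90,0],[0,0,-120,0],[0,0,-150,0],[0,0,-150,0],[0,0,-150,0],[0,0,-150,0],[0,0,-150,0],[0,0,-150,0],[0,0,-150,0]]]'; python3 - <<'E'
from h import *
delta([.49,.022,.33],180.5)
S={}
for n in ['side','scene']:
    s=S[n]=snap(n); im=s['image'].astype(int); r,g,b=im[...,0],im[...,1],im[...,2]
    P=cloud(s,(b>1.6*r)&(b>1.4*g)&(b>40)); P=P[(abs(P[:,0]-.49)<.03)&(abs(P[:,1]-.022)<.06)&(P[:,2]<.25)]
    c=P.mean(0);w,V=np.linalg.eigh(np.cov((P-c).T));k=V[:,0]*np.sign(V[0,0])
    print(n,len(P),'normal',k.round(3),np.percentile(P,[1,50,99],axis=0).round(4).tolist(),'top',P[:,2].max().round(4))
    im2=s['image']
    bx={'side':[(295,125,335,180),(185,128,225,208)],'scene':[(305,245,350,305)]}[n]
    for q in bx:
        m=np.zeros((400,640),bool);m[q[1]:q[3],q[0]:q[2]]=1;Q=cloud(s,m);Q=Q[Q[:,2]>.02];print('  bystander',np.median(Q,0).round(3))
a=S['side']['image'][120:320,170:370,::-1]; b=S['scene']['image'][100:250,290:440,::-1]
cv2.imwrite('pics/fin.png',np.hstack([cv2.resize(a,(400,400),interpolation=3),cv2.resize(b,(400,400),interpolation=3)]))
E
```

```text
clock: 12.3
ee_pos: [0.49, 0.0223, 0.1834]
orientation: [0.0, -0.005, 1.0, -0.0]
ft_force: [0.5, 0.6, -0.4]
grip_width: 0.768
clock: 13.5
ee_pos: [0.4898, 0.0223, 0.3329]
orientation: [-0.0, -0.005, 1.0, 0.0]
ft_force: [1.1, -0.5, -0.1]
grip_width: 0.769
clock 13.5 tcp [0.4898 0.0223 0.3329] yaw -179.47 grip 0.7692732043857012 F [ 1.1 -0.5 -0.1]
row mm [-0.2 -0.3  2.9] turn 0.0005
side 758 normal [ 0.996  0.051 -0.069] [[0.478, -0.0145, 0.0343], [0.4841, 0.0051, 0.1693], [0.4971, 0.0529, 0.219]] top 0.2194
  bystander [0.723 0.169 0.075]
  bystander [0.451 0.249 0.066]
scene 669 normal [ 0.994  0.031 -0.1  ] [[0.4687, -0.0079, 0.0388], [0.4894, 0.0367, 0.1548], [0.5017, 0.0603, 0.2182]] top 0.2198
  bystander [0.747 0.196 0.076]
```

View pics/fin.png

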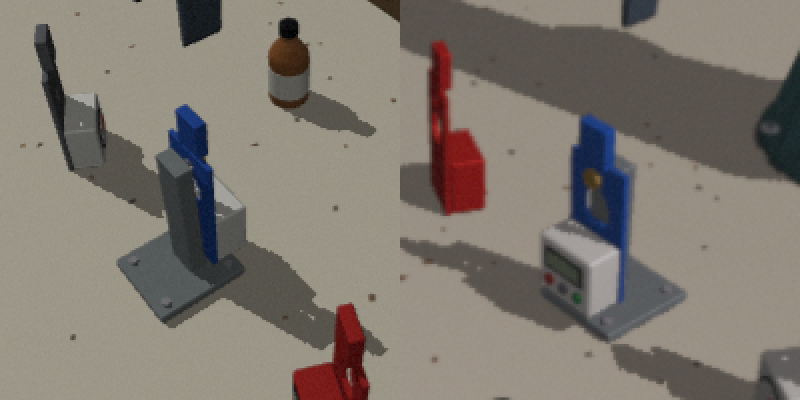

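The final view shows the timer hanging, with the brass head (593,178) at the top of the slot, the face outwards and the jaws clear. The thermometer and bottle have not moved. I'll let it settle for a second, recheck and hand in.

```bash
python3 -m crank '[[[0,0,0,0],[0,0,0,0],[0,0,0,0],[0,0,0,0],[0,0,0,0],[0,0,0,0],[0,0,0,0],[0,0,0,0],[0,0,0,0],[0,0,0,0]]]'; python3 - <<'E'
from h import *
for n in ['side','scene']:
    s=snap(n); im=s['image'].astype(int); r,g,b=im[...,0],im[...,1],im[...,2]
    P=cloud(s,(b>1.6*r)&(b>1.4*g)&(b>40)); P=P[(abs(P[:,0]-.49)<.03)&(abs(P[:,1]-.022)<.06)&(P[:,2]<.25)]
    c=P.mean(0);w,V=np.linalg.eigh(np.cov((P-c).T));k=V[:,0]*np.sign(V[0,0]);print(n,k.round(3),P[:,2].max().round(4))
print(env.job_done())
E
```

```text
clock: 14.6
ee_pos: [0.49, 0.0223, 0.3335]
orientation: [0.0, -0.005, 1.0, 0.0]
ft_force: [0.7, 0.2, 0.2]
grip_width: 0.768
side [ 0.997  0.047 -0.068] 0.2199
scene [ 0.995  0.03  -0.097] 0.2193
the job is handed in; nothing more can be done
None
```

The blue-plated timer is hanging on the brass-headed stud, and I handed the job in at about 14.7 s of the 43 s allowed; no verdict was reported. I gripped its tab across the width, passed the keyhole's wide part over the head without contact, and lowered it until it bore on the neck (Fz from -3 to +5 N). Then I released it and lifted clear.

Last checks, after a 1 s settle:
- **Seating:** the timer's top is at 0.2195 m, which puts the neck about 35 mm above the timer's point (home is 36, allowed 28 to 42).
- **Tilt:** the timer hangs steady and faces outwards. The two cameras disagree a little on its lean, 0.07 rad from the side view and 0.10 from the scene view; both are under the 0.22 limit.
- **Sideways fit:** I did not re-measure the plate's depth and side position on the neck after release. Just before the slide down, the plate was within about 1 mm of the neck's middle in both directions.
- **Bystanders:** the thermometer and bottle measured within 1 mm of their starts. I moved nothing near the red look-alike, and it stands in the same place in the last picture.
- **Robot:** the gripper is about 110 mm above the timer and touches nothing.

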